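Unload the indexing fixture and hold its index plunger back

ROBOT

A 6-joint arm with a two-finger parallel gripper is mounted at the origin on the work surface. World frame = base frame: x ahead of the robot, y to its left, z up, the work surface at z = 0. Lengths are in m, angles in rad, forces in N, time in s.
With the tool pointing down it reaches from about 0.275 to 0.75 m from the base axis. Payload 10.2 kg.
Tool frame: the origin (TCP) lies on the centre line of the jaws, within the pads' length; the fingertips stand arm.tcp_to_tips ahead of it and the grasp point (between the pads) lies 11 mm behind it (arm.tcp_to_tips is the distance from the TCP to the fingertips, in m); z points along the fingers, y is the line along which they close (so a half turn about z gives the same grasp; the last joint's range is limited). The gripper opens to 88 mm and grips with 3 to 60 N. Pads are 18 mm wide; open, the fingers measure 123 mm over their backs; the gripper's body (75 mm by 187 mm) begins 45 mm behind the grasp point.
Start: joints at [0.981, 0.313, 1.498, -0, 1.331, -0.223], TCP at [0.188, 0.49, 0.247] pointing down, gripper open.
Joint ranges: [-2.94, 2.94], [-0.97, 2.17], [0.19, 2.56], [-1.23, 4.37], [0.02, 3.11], [-2.88, 2.88]. Speed limits (rad/s): [2.39, 2.39, 3.01, 3.14, 3.14, 3.14].

INTERFACE

Orientations are given as a unit quaternion [x, y, z, w].
In Python, from bench import arm, eyes, planner gives the robot as it stands (arm), with the cameras (eyes) and the kinematics (planner). Calls block until the motion is done:
- arm.movep(position, orientation): joint-space move of the TCP to a pose.
- arm.servo_line(position, rotation=None, feed=0.15): straight line of the TCP; rotation=None keeps the orientation; feed is the mean speed in m/s.
- arm.goto_joints(angles): joint-space move.
- arm.release() and arm.gripper_close(): open the fingers fully, or close them until they stop; the grip force is fixed at half the most.
- arm.dwell(seconds).
- planner.inverse_kinematics(position, orientation): joint angles nearest the present ones, or None.
- eyes.snapshot(name): name is "side" or "top"; returns a dict with "frame" (420x560x3 uint8, red, green, blue), "fx", "fy", "cx", "cy" (pixels), "D" ([k1, k2, p1, p2, k3] as OpenCV has them; the pictures are not rectified), "T" (4x4, takes a point from camera to world coordinates). Camera axes: x right, y down, z forward; pixel columns grow to the right and rows downward; lengths in m; the calibration is good to about 2 mm. A picture is of the moment at which its call begins. There is no depth.
A pose or a line that the arm cannot do raises arm.Unreachable and nothing moves.
- arm.sign_off(): hands the job in; it is judged then, once.
Readings, each from a call of its own:
- arm.get_time_s(): time.
- arm.get_joints(): joint angles.
- arm.get_joint_velocities(): joint speeds.
- arm.get_effort(): joint torques, N m.
- arm.get_ee_pos(): TCP position.
- arm.get_orientation(): TCP orientation.
- arm.get_wrist_force(): force on the tool from outside, world axes, zero at the start.
- arm.get_moment(): the same for the moment, N m.
- arm.get_opening(): finger opening in m.
- arm.get_grasp_force(): force on a finger pad.
Only numpy, scipy, OpenCV 4.12 (cv2) and the standard library are available. Lean on these libraries where they do the work, as an engineer would, in place of code of your own. Each camera call takes 0.05 s, during which the arm holds its last target. There are 200 camera calls.

TASK

Clear the indexing fixture so its plate can be turned to the next station: push the orange ejector slide fully home so that the brass bush is driven out of its nest into the black catch tray, and let the slide spring back. Then pull the red index plunger knob straight up, fully back, so that its pin is clear of the hole in the index plate, and finish while still holding it there with the gripper. Leave the tools, tin and tray lying around the fixture where they are.

Things in the scene. Friction and masses are not known exactly. Their poses are not given: they have to be found in the camera images.
- fixture: Indexing fixture fixed to the bench, blue base 220 (x) x 260 (y) x 10 mm; origin: centre of its underside, z up. Ejector slide, nest (58 mm high) and tray lie in a row along its +y at x = +60 mm. Steel index plate 110 mm across, centre x -45, y -50, top 24 mm high. A grey bracket arm (26 mm wide, top 56 mm high) and a collar (22 mm across, top 64 mm high) carry the red plunger at x -30, y -85.
- ejector (a joint): Spring ejector slide, travel in m along the fixture's +y (towards the tray): 0 = at rest, 0.045 = fully home at its stop. A spring returns it: about 2 N at rest and 9 N fully home, plus a few N while the bush is forced past the nest's sprung keeper.
- ejector_tab (a point): Centre of the pushing face of the slide's upright orange tab, 71 mm above the bench; moves with the slide. Tab 40 mm wide (fixture x), 8 mm thick (y), from 31 to 86 mm above the bench. The face looks along the fixture's -y, with free space behind it above a 30 mm high rail; push it along the fixture's +y.
- bush: Brass bush, a cylinder 24 mm across, 22 mm long, 60 g. Origin: centre of one end face (underside at the start); z is its axis. It starts upright in the nest, 30 mm above the bench, under two lips and behind a sprung keeper: it can leave only along the fixture's +y. Beyond the nest it drops 18 mm into the tray and may lie any way there.
- tray_in (a point): Centre of the inner floor of the black catch tray at the nest's mouth, part of the fixture, 12 mm above the bench. Inside 74 mm (fixture x) by about 84 mm (fixture y), rim 38 mm above the bench.
- plunger (a joint): Index plunger, lift in m: 0 = its pin seated in the index plate, 0.016 = fully back at its stop. The pin's 10 mm foot is clear of the plate's hole above 0.010. A spring pulls it down with about 4 N when seated, 10 N fully back; it drops back when let go.
- plunger_knob (a point): Point on the vertical axis of the red plunger knob, mid-height of its grip, 79 mm above the bench when seated; moves with the plunger. The knob is round, 24 mm across from 65 to 89 mm above the bench, with a rim 30 mm across above that, up to 97 mm. Nothing stands beside it; collar and bracket arm lie below it.
- screwdriver: Loose screwdriver with a yellow handle lying on the bench beside the fixture; leave alone.
- wrench: Loose steel wrench lying on the bench beside the fixture; leave alone.
- grease_tin: White tin with a green band, 64 mm across, 70 mm high, standing loose on the fixture's base plate, near-left of it (fixture x -72 to -55, y +50 to +85 mm), top 80 mm above the bench; leave alone.
- screw_tray: Blue divided tray, 90 x 120 x 30 mm, on the bench to the left of the fixture (+y); leave alone.

How it is judged:
By the outcome, as a careful person would: the job done as asked, in the order asked, and still so for the second after the job is handed in, while the arm keeps its last pose, push and grip.
It also fails if it takes over 48 s, if anything falls off the work surface, if the arm or the gripper's body presses on something with over 40 N, if the wrist force passes 120 N, or if a joint passes its speed limit or range.

## Working session

There is one attempt and no reset: what is moved stays moved. The work goes in short steps, each a Python script; the robot and the scene stay as the last script left them, time stands still between calls to the robot, and variables do not carry over. Pictures are saved under pics/ and viewed, at most 10 in all, crops included, and the job is handed in when it is done.

```bash
mkdir -p pics; ls; python3 - <<'E'
from bench import arm, eyes, planner
import cv2,numpy as np
print(arm.get_time_s(),arm.tcp_to_tips,arm.get_orientation(),arm.get_opening())
for n in("top","side"):
    s=eyes.snapshot(n);cv2.imwrite(f"pics/{n}0.png",s["frame"][...,::-1]);np.save(f"{n}0.npy",s,allow_pickle=True)
    print(n,s["fx"],s["cx"],s["D"],np.round(s["T"],3).tolist())
E
```

```text
bench.py
pics
0.0 0.008 [ 1.82384091e-01  9.83227170e-01 -5.67958466e-04 -2.31404553e-04] 0.088201863839065
top 420.20748970691074 280.22095441223905 [-0.06805242  0.          0.          0.          0.        ] [[-0.001, -0.987, 0.161, 0.399], [-1.0, 0.001, -0.0, 0.043], [0.0, -0.161, -0.987, 1.027], [0.0, 0.0, 0.0, 1.0]]
side 512.5941369768577 273.76790434367894 [-0.18903677  0.          0.          0.          0.        ] [[0.969, -0.144, 0.2, 0.326], [-0.247, -0.549, 0.798, -0.888], [-0.005, -0.823, -0.568, 0.731], [0.0, 0.0, 0.0, 1.0]]
```

View pics/top0.png

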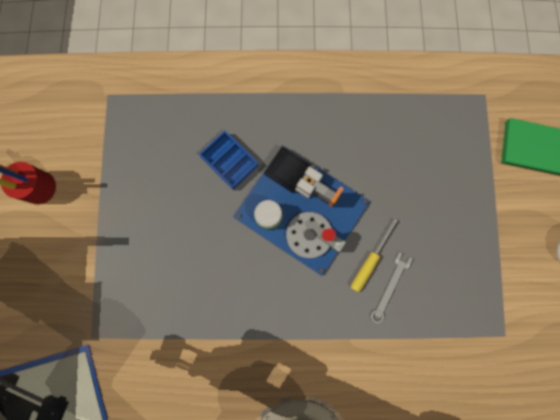

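View pics/side0.png

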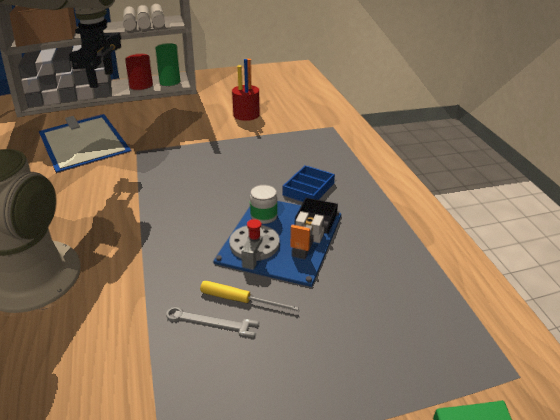

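Top view: knob at (329,235), tab at (336,196), tray at (288,168), tin at (268,214), and base corners at about (235,215), (323,272) and (369,203). Side view: knob at (255,229), tab at (300,237). Next I measure these.

```bash
cat > h.py <<'E'
import cv2,numpy as np
def K(s): return np.array([[s["fx"],0,s["cx"]],[0,s["fy"],s["cy"]],[0,0,1.]])
def ray(s,uv):
    p=cv2.undistortPoints(np.array(uv,float).reshape(-1,1,2),K(s),np.array(s["D"]))[:,0]
    T=np.array(s["T"]); return T[:3,3],np.c_[p,np.ones(len(p))]@T[:3,:3].T
def plane(s,uv,z):
    o,d=ray(s,uv); return o+d*((z-o[2])/d[:,2])[:,None]
def tri(s1,a,s2,b):
    A=np.zeros((3,3));y=np.zeros(3);L=[]
    for s,u in((s1,a),(s2,b)):
        o,d=ray(s,u);d=d[0]/np.linalg.norm(d[0]);P=np.eye(3)-np.outer(d,d);A+=P;y+=P@o;L.append((P,o))
    x=np.linalg.solve(A,y);return x,[np.linalg.norm(P@(x-o)) for P,o in L]
def proj(s,X):
    T=np.linalg.inv(np.array(s["T"]));return cv2.projectPoints(np.array(X,float).reshape(-1,3),cv2.Rodrigues(T[:3,:3])[0],T[:3,3],K(s),np.array(s["D"]))[0][:,0]
def mask(f,lo,hi,roi):
    h=cv2.cvtColor(f,cv2.COLOR_RGB2HSV);m=cv2.inRange(h,lo,hi);r=np.zeros_like(m);x0,y0,x1,y1=roi;r[y0:y1,x0:x1]=m[y0:y1,x0:x1];return r
def big(m):
    c=max(cv2.findContours(m,0,1)[0],key=cv2.contourArea);M=cv2.moments(c);return c,(M["m10"]/M["m00"],M["m01"]/M["m00"])
E
python3 - <<'E'
from h import *
t=np.load("top0.npy",allow_pickle=True).item();s=np.load("side0.npy",allow_pickle=True).item()
R={"top":(225,140,380,280),"side":(210,185,345,285)}
out={}
for n,S in(("top",t),("side",s)):
    f=S["frame"]
    k,kc=big(cv2.bitwise_or(mask(f,(0,150,70),(5,255,255),R[n]),mask(f,(172,150,70),(180,255,255),R[n])))
    o,oc=big(mask(f,(7,150,100),(17,255,255),R[n]))
    b=mask(f,(100,120,40),(120,255,255),R[n])
    if n=="top": b[:190,:262]=0
    else: b[:205,270:]=0; 
    b=cv2.morphologyEx(b,cv2.MORPH_CLOSE,np.ones((3,3)));bc,_=big(b)
    out[n]=kc,oc
    print(n,"knob",kc,cv2.boundingRect(k),"tab",oc,cv2.boundingRect(o),cv2.contourArea(o))
    pts=plane(S,bc[:,0],.01)[:,:2].astype(np.float32)
    (c,wh,a)=cv2.minAreaRect(pts);print("base",c,wh,a);print(cv2.boxPoints((c,wh,a)).round(4).tolist())
    print("tab corners",cv2.boxPoints(cv2.minAreaRect(o)).round(1).tolist())
    cr=f[R[n][1]-10:R[n][3]+10,R[n][0]-10:R[n][2]+10,::-1].copy()
    cv2.imwrite(f"pics/{n}0c.png",cv2.resize(cr,None,fx=4,fy=3.6,interpolation=cv2.INTER_CUBIC) if 0 else cv2.resize(cr,None,fx=4,fy=4 if cr.shape[0]<150 else 3.7,interpolation=cv2.INTER_CUBIC))
for i in(0,1): print(tri(t,out["top"][i],s,out["side"][i]))
print("knob top plane",plane(t,out["top"][0],.097))
E
```

```text
top knob (328.5233644859813, 234.37694704049844) (322, 229, 14, 12) tab (335.5635738831615, 196.69759450171819) (330, 188, 12, 17) 48.5
base (0.5613618493080139, -0.01068200170993805) (0.25520437955856323, 0.21557271480560303) 56.37842559814453
[[0.4009999930858612, -0.05730000138282776], [0.5805000066757202, -0.17659999430179596], [0.7218000292778015, 0.03590000048279762], [0.5422999858856201, 0.15530000627040863]]
tab corners [[329.1000061035156, 203.39999389648438], [339.5, 187.10000610351562], [342.8999938964844, 189.1999969482422], [332.5, 205.60000610351562]]
side knob (253.94978354978352, 228.0969696969697) (247, 219, 15, 20) tab (299.5877074921489, 237.15522655899503) (291, 225, 19, 26) 371.5
base (0.5613207817077637, -0.013898849487304688) (0.2636745572090149, 0.21893978118896484) 56.32355880737305
[[0.3971000015735626, -0.06289999932050705], [0.5792999863624573, -0.1843000054359436], [0.7254999876022339, 0.035100001841783524], [0.5432999730110168, 0.15649999678134918]]
tab corners [[289.3999938964844, 248.8000030517578], [291.1000061035156, 224.6999969482422], [309.6000061035156, 226.0], [307.79998779296875, 250.10000610351562]]
(array([ 0.49059548, -0.06579034,  0.0864498 ]), [np.float64(0.0003072950280089561), np.float64(0.0003072950280089134)])
(array([ 0.58223861, -0.08715346,  0.06041237]), [np.float64(0.00034135983751784507), np.float64(0.00034135983751807)])
knob top plane [[ 0.48987416 -0.06460748  0.097     ]]
```

View pics/top0c.png

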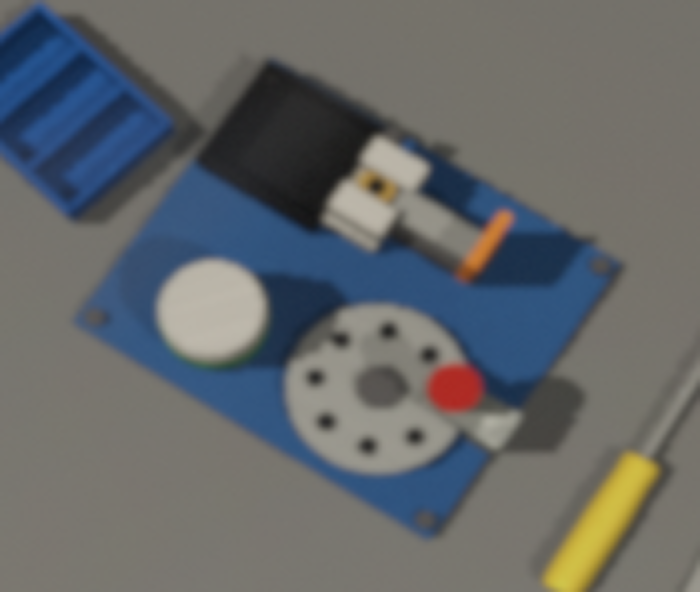

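The base measures 255–264 × 216–219 mm against the given 260 × 220. The knob and tab positions agree with the fixture frame to about 1.3 mm. Origin is about (0.561, -0.012), with +y at 56.35°. Next I push the slide using the closed fingers.

```bash
cat >> h.py <<'E'
th=np.radians(56.35);fy=np.array([np.cos(th),np.sin(th)]);fx=np.array([fy[1],-fy[0]]);O=np.array([.5617,-.0120])
def W(x,y,z): return [*(O+x*fx+y*fy),z]
def Q(deg): p=np.radians((deg+90)/2);return [np.cos(p),np.sin(p),0,0]
def fix(p): d=np.array(p)[:2]-O;return round(d@fx*1e3,1),round(d@fy*1e3,1)
E
python3 - <<'E'
from h import *
from bench import arm, eyes, planner
c=[(np.abs(np.array(j)[5]),d,j) for d in(56.35,236.35) if (j:=planner.inverse_kinematics(W(.0595,-.105,.2),Q(d))) is not None]
_,d,j=min(c,key=lambda a:a[0]);print(d,np.round(j,2))
for k in(-33.65,146.35): print(k,planner.inverse_kinematics(W(-.03,-.085,.2),Q(k)))
arm.gripper_close();arm.movep(W(.0595,-.105,.2),Q(d))
arm.servo_line(W(.0595,-.105,.063),feed=.15)
print(arm.get_time_s(),arm.get_opening(),arm.get_wrist_force(),fix(arm.get_ee_pos()))
arm.servo_line(W(.0595,-.080,.063),feed=.05)
y=-.080
while y<-.010:
    f=np.array(arm.get_wrist_force())
    print(round(y*1e3),fix(arm.get_ee_pos()),np.round([f[:2]@fx,f[:2]@fy,f[2]],1),round(arm.get_time_s(),2))
    if -f[:2]@fy>20: break
    y+=.003;arm.servo_line(W(.0595,y,.063),feed=.03)
s=eyes.snapshot("side");cv2.imwrite("pics/side1.png",cv2.resize(s["frame"][160:300,190:370,::-1],None,fx=4,fy=4,interpolation=2))
E
```

```text
56.35 [-0.44  0.45  1.43 -0.    1.26 -1.42]
-33.65 [-3.71877228e-01  2.88252402e-01  1.65848568e+00 -4.44089210e-16
  1.19485458e+00  2.15426065e-01]
146.35 None
5.025 0.00021790444170254018 [-1.02570812 -0.8171479   0.89636612] (np.float64(60.0), np.float64(-104.9))
-80 (np.float64(59.4), np.float64(-79.9)) [ 0.2 -0.3  0.3] 5.67
-77 (np.float64(59.5), np.float64(-77.0)) [-0.5  0.5  0.2] 5.92
-74 (np.float64(59.5), np.float64(-73.9)) [ 0.  -0.5  0. ] 6.17
-71 (np.float64(59.5), np.float64(-70.8)) [-0.6  0.3 -0.8] 6.42
-68 (np.float64(59.5), np.float64(-68.1)) [ 0.8 -2.2  0.4] 6.67
-65 (np.float64(59.5), np.float64(-65.2)) [-0.5 -3.7  0.4] 6.92
-62 (np.float64(59.5), np.float64(-62.2)) [ 0.7 -5.3  0.4] 7.17
-59 (np.float64(59.5), np.float64(-59.3)) [ 0.1 -4.9  0.2] 7.42
-56 (np.float64(59.5), np.float64(-56.3)) [-0.1 -5.2  0.2] 7.67
-53 (np.float64(59.5), np.float64(-53.3)) [-0.3 -5.1  0.3] 7.92
-50 (np.float64(59.5), np.float64(-50.2)) [-0.2 -4.9  0.8] 8.18
-47 (np.float64(59.5), np.float64(-47.1)) [-0.1 -5.8  0.1] 8.43
-44 (np.float64(59.5), np.float64(-44.2)) [-0.6 -5.5  0.7] 8.68
-41 (np.float64(59.5), np.float64(-41.3)) [ 0.7 -6.5  0.9] 8.93
-38 (np.float64(59.5), np.float64(-38.4)) [-1.5 -6.3  0.8] 9.18
-35 (np.float64(59.5), np.float64(-35.4)) [ 0.3 -7.1  1.1] 9.43
-32 (np.float64(59.5), np.float64(-32.5)) [-1.6 -7.1  0.7] 9.68
-29 (np.float64(59.5), np.float64(-29.6)) [-0.9 -7.9  0.7] 9.93
-26 (np.float64(59.5), np.float64(-26.7)) [ 0.4 -8.3  1.7] 10.18
-23 (np.float64(59.5), np.float64(-24.5)) [ -0.9 -13.    3.1] 10.43
-20 (np.float64(59.5), np.float64(-24.0)) [ -3.5 -29.7   8.3] 10.68
```

View pics/side1.png

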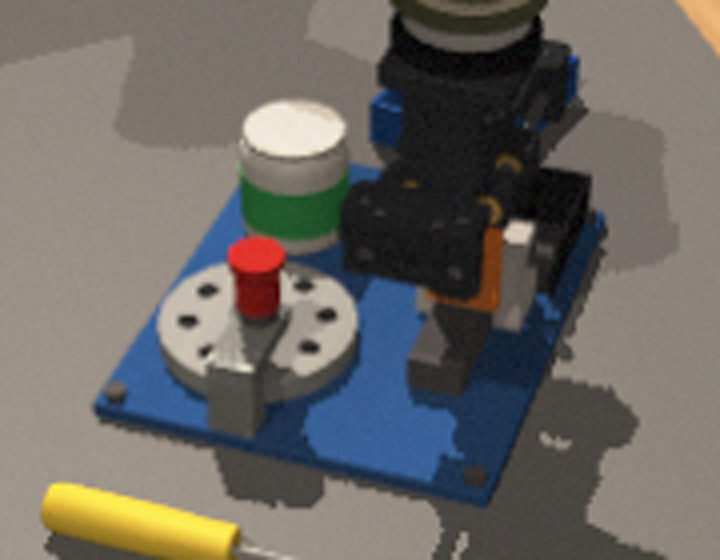

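The slide is at its stop: it travelled about 45 mm and the force then rose to 30 N. The picture shows the tab (about (465,265) in the crop) pushed up against the nest. Now I back off, lift and check the tray.

```bash
python3 - <<'E'
from h import *
from bench import arm, eyes, planner
arm.servo_line(W(.0595,-.105,.063),feed=.08)
print(np.round(arm.get_wrist_force(),1))
arm.servo_line(W(.0595,-.105,.16),feed=.15)
arm.release()
arm.movep(W(-.03,-.085,.16),Q(-33.65))
print(arm.get_time_s(),arm.get_opening(),fix(arm.get_ee_pos()))
im=[]
for n,(x,y,w,h) in(("top",(250,130,120,120)),("side",(230,170,120,120))):
    s=eyes.snapshot(n);im.append(cv2.resize(s["frame"][y:y+h,x:x+w,::-1],(400,400),interpolation=2))
cv2.imwrite("pics/both2.png",np.hstack(im))
E
```

```text
[-0.  -0.1  0.3]
15.5167 0.08829313075543632 (np.float64(-29.8), np.float64(-85.0))
```

View pics/both2.png

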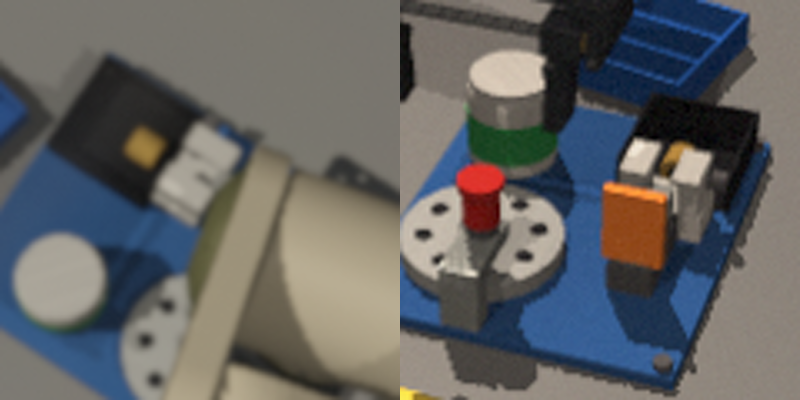

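The bush lies in the tray (left half of the picture, (145,145)) and the slide has sprung back. Next I grasp the knob.

```bash
python3 - <<'E'
from h import *
from bench import arm, eyes, planner
p=np.array([.4901,-.0660])
arm.servo_line([*p,.13],feed=.15)
arm.servo_line([*p,.075],feed=.06)
print(np.round(arm.get_wrist_force(),1),arm.get_ee_pos())
arm.gripper_close();f=np.array(arm.get_wrist_force())
print(arm.get_time_s(),arm.get_opening(),arm.get_grasp_force(),"fx,fy,z",np.round([f[:2]@fx,f[:2]@fy,f[2]],1))
s=eyes.snapshot("side");cv2.imwrite("pics/side3.png",cv2.resize(s["frame"][170:290,200:350,::-1],None,fx=4,fy=4,interpolation=2))
E
```

```text
[-0.1 -0.4 -0.8] [ 0.49031801 -0.06608297  0.07531291]
18.0083 0.025461342962757504 29.377050023758784 fx,fy,z [-6.4 -0.8  5.8]
```

View pics/side3.png

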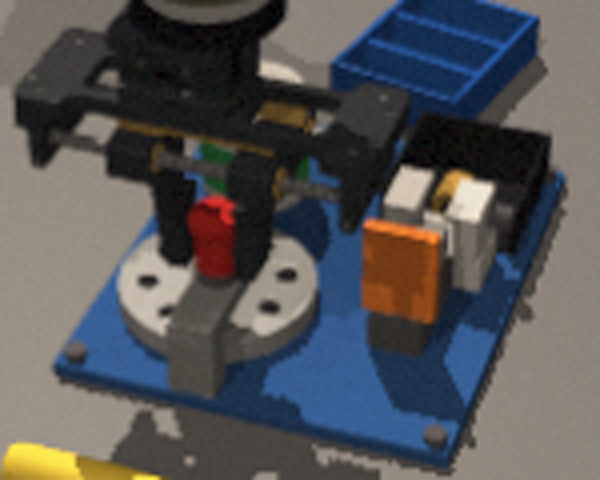

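The fingers close on the knob, but at 25.5 mm, with an upward force and about 6 N sideways. That suggests the pads are catching the rim and the grasp is about 1 mm off centre. I'll regrasp with the grasp point at the knob's mid-height.

```bash
python3 - <<'E'
from h import *
from bench import arm, eyes, planner
p=np.array([.4901,-.0660])-.0012*fx
def st(m):
    f=np.array(arm.get_wrist_force());print(m,round(arm.get_time_s(),1),"open",round(arm.get_opening(),4),"grip",round(arm.get_grasp_force(),1),"f",np.round([f[:2]@fx,f[:2]@fy,f[2]],1),"z",round(arm.get_ee_pos()[2],4))
arm.release()
arm.servo_line([*p,.0685],feed=.03);st("down")
arm.gripper_close();st("closed")
z=.0685
for i in range(11):
    z+=.002;arm.servo_line([*p,z],feed=.02);st(i)
    if -arm.get_wrist_force()[2]>18: break
E
```

```text
down 19.4 open 0.0882 grip 0.0 f [-0.   0.7  0.7] z 0.0682
closed 20.4 open 0.0259 grip 29.5 f [-0.4  0.4 -0.5] z 0.0684
0 20.7 open 0.0258 grip 29.2 f [ 0.6  1.  -5.3] z 0.0702
1 20.9 open 0.0262 grip 29.2 f [-0.4  1.5 -5.8] z 0.0724
2 21.2 open 0.0258 grip 29.2 f [-0.6  0.  -6.6] z 0.0745
3 21.4 open 0.0258 grip 29.1 f [-1.3  0.8 -7.3] z 0.0765
4 21.7 open 0.0258 grip 29.1 f [-0.6  1.1 -8.2] z 0.0785
5 21.9 open 0.026 grip 29.1 f [-2.4  1.1 -8.3] z 0.0805
6 22.2 open 0.0258 grip 29.0 f [-1.9  0.3 -9.8] z 0.0825
7 22.4 open 0.0256 grip 29.0 f [ -2.1   1.  -10.4] z 0.0845
8 22.7 open 0.0259 grip 29.0 f [  3.2   1.3 -24. ] z 0.0857
```

The grasp is clean and centred. The spring force rose smoothly to about 10 N, then hit the hard stop after about 16 mm. I'll ease the pull slightly, check that the hold is steady, and look.

```bash
python3 - <<'E'
from h import *
from bench import arm, eyes, planner
p=np.array([.4901,-.0660])-.0012*fx
arm.servo_line([*p,.0858],feed=.02)
for i in range(2):
    arm.dwell(.6);print(np.round(arm.get_wrist_force(),1),arm.get_ee_pos()[2],arm.get_opening(),arm.get_time_s())
s=eyes.snapshot("side");cv2.imwrite("pics/side4.png",cv2.resize(s["frame"][170:290,200:350,::-1],None,fx=4,fy=4,interpolation=2))
E
```

```text
[ -0.    0.1 -20.7] 0.08565411476185789 0.025542645954733253 23.5167
[ -1.7  -0.2 -21.9] 0.08568574399464858 0.025879610485992084 24.1167
```

View pics/side4.png

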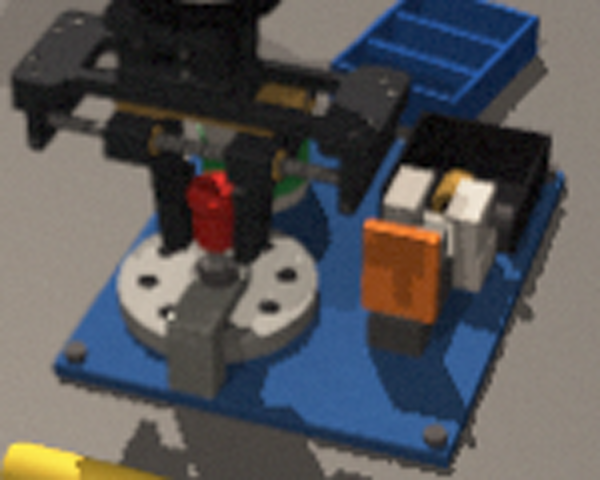

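The knob is raised (about (212,210) in the crop) with the collar exposed below it, and the force is steady at about 21 N against the stop. The slide is at rest and the bush is in the tray.

```bash
python3 -c "
from bench import arm, eyes, planner
print(arm.sign_off())"
```

```text
the job is handed in; nothing more can be done
None
```

The job is handed in at about 24 s: the bush is in the catch tray, the slide has sprung back, and the gripper is holding the plunger fully back at its stop.

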